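Lever open the tea caddy with the spreading knife

ROBOT

A 7-joint arm with a two-finger parallel gripper is mounted at the origin on the work surface. World frame = base frame: x ahead of the robot, y to its left, z up, the work surface at z = 0. Lengths are in m, angles in rad, forces in N, time in s.
With the tool pointing down it reaches from about 0.4 to 0.875 m from the base axis. Payload 19.3 kg.
Tool frame: the origin (TCP) lies midway between the tips of the shut fingers; the grasp point (between the pads) lies 19 mm behind it (bot.grip_point_offset is the distance from the TCP to the grasp point, in m); z points along the fingers, y is the direction in which the jaws open and shut (so a half turn about z gives the same grasp; the last joint's range is limited). The gripper opens to 85 mm and grips with 20 to 120 N. Pads are 22 mm wide; open, the fingers measure 114 mm over their backs; the gripper's body (76 mm by 85 mm) begins 54 mm behind the grasp point. The pads swing forward as they close: fully open they stand 13 mm farther back than shut.
Start: joints at [-0.07, 0.521, -0.036, 1.599, 0.021, 1.021, -0.113], TCP at [0.625, -0, 0.202] pointing down, gripper open.
Joint ranges: [-2.91, 2.91], [-0.3, 2.13], [-1.5, 1.42], [0.17, 2.43], [-1.26, 4.41], [0.16, 1.93], [-2.52, 2.52]. Speed limits (rad/s): [1.89, 1.89, 2.39, 2.39, 3.01, 3.01, 3.01].

INTERFACE

Orientations are given as [roll, pitch, yaw] about the fixed x, y, z axes, in that order (R = Rz(yaw) Ry(pitch) Rx(roll)).
In Python, from workcell import bot, viewer, workorder gives the robot as it stands.
- The arm moves only by the tool move_arm, never from a script. Its argument "plan" is a list of rows, each a list of 6 numbers: the shift along the tool's x, y, z scaled (see below), then the turn, a rotation vector about the tool's x, y, z scaled (see below). A call has 1 to 5 rows; each row shifts and turns the commanded pose from where the row before left it, along the tool's axes as they then stand; what a row does not reach is not made up. The controller multiplies each number of a shift by 0.025 m and each number of a turn by pi rad. A row lasts 1/10 s, in which the tool goes at most 50 mm and 8.59 degrees, less where a joint would pass 70% of its speed; a pose out of reach is approached as far as the arm can. A call with a number of a shift or a turn outside -1 to 1 is refused whole. A call with a gripper value outside its range is refused whole. "claw" is the closure, from -1 (fully open) to 1 (shut), so that 0 is half open, set as the call begins (left out, the last holds). The fingers move at their own pace and stop on an object; "force" is the grip in N (left out, the last holds). Time passes only in rows, so rows that do not move let the fingers close. It gives the time, the measured TCP pose, the force and the opening at its end, in the units of the state.
- bot.observe(): the state, without advancing time (a new reading comes with each control period).
- viewer.grab_frame(name): name is "scene" or "side" or "wrist"; returns the picture (420x560x3 uint8, red, green, blue); there is no depth.
- viewer.camera_info(name): a dict with "K" (3x3 intrinsics, pixels), "R" (3x3) and "t" (3): a world point X has camera coordinates R X + t. Camera axes: x right, y down, z forward; pixel columns grow to the right and rows downward; lengths in m; the calibration is good to about 2 mm. The wrist camera is an equidistant fisheye: a pixel r from the principal point sees the ray r / f radians off the axis. A picture is of the moment at which its call begins: read the wrist's pose just before it. camera_info takes no time and is no camera call; for the wrist camera it gives the pose at the moment of the call.
- workorder.job_done(): hands the job in, once; it reports no verdict.
The state is a dict: "clock": time; "qpos": joint angles; "qd": joint speeds; "joint_efforts": joint torques, N m; "position": TCP position; "tool_rot": TCP orientation; "force": force on the tool from outside, world axes, zero at the start; "moment": the same for the moment, N m; "grip_width": finger opening in m.
Only numpy, scipy, OpenCV 4.12 (cv2) and the standard library are available. Lean on these libraries where they do the work, as an engineer would, in place of code of your own. Each camera call takes 0.05 s, during which the arm holds its last target.

TASK

The tea caddy's lid has no knob: pick up the spreading knife from the wooden board, slide its blade into the slot under the lid's front edge and lever the lid up until it stands open, nearly upright, keeping the gripper itself off the caddy and its lid. Then set the knife down, without dropping it, lying flat and wholly within the steel drip tray, and leave the lid open and the mugs, jar and spoon where they are.

Things in the scene. Friction and masses are not known exactly. Their poses are not given: they have to be found in the camera images.
- caddy: Light-blue tin tea caddy, cream lid, fixed to the worktop: 130 mm deep (x), 120 wide (y), 85 tall without lid, walls 4 mm. Origin: centre of its underside. Front faces its own -x; lid hinged along the top of its back (+x) wall. The front wall is only 75 mm tall, leaving a slot 10 mm high, 112 mm wide under the lid (75 to 85 mm above the worktop). Contents reach no higher than 60 mm.
- slot (a point): Middle of the slot on the caddy's front face, 80 mm above the worktop; axes as the caddy's (+x goes into the slot, z up).
- lid_hinge (a point): Point on the lid's hinge axis in the middle of its width, 85 mm above the worktop, at the caddy's back; the axis runs along the caddy's y.
- caddy_lid (a joint): Opening angle of the cream lid (130 x 120 mm, 6 mm thick, about 100 g; shut, its underside is 85 mm up and its edge flush with the front face), rad: 0 shut, 1.57 upright, stop at 1.75. The hinge is stiff (0.09 N m of friction): the lid stays at whatever angle it is left; 1 to 1.5 N at its front edge lifts it.
- board: Wooden board fixed to the worktop, 110 mm (its x) by 230 mm (its y), 15 mm thick; origin: centre of its underside. The knife lies on it at the start.
- knife: Loose spreading knife, 175 mm long, about 90 g: dark wooden handle 95 mm long, 24 x 24 mm section; rigid steel blade 80 x 20 mm, 2.5 mm thick, lying flat, its mid-plane 12 mm above the handle's underside. Origin: underside of the handle's front end, where the blade begins; +x along the blade, z up. Centre of mass about 35 mm behind the origin. At the start the blade points roughly to world +y.
- knife_tip (a point): Tip of the blade, in its mid-plane (80 mm ahead of the knife's origin, 12 mm above the handle's underside).
- knife_butt (a point): Rear end of the knife's handle, at mid-height (95 mm behind the knife's origin, 12 mm above the underside).
- tray: Steel drip tray fixed to the worktop, 160 mm (its x) by 250 mm (its y), rim 10 mm high, wall and floor 4 mm thick (inside 152 x 242 mm, floor 4 mm above the worktop). Origin: centre of its underside. The knife fits along its y, either way round.
- mug_blue: Blue mug, 80 mm across, 92 mm tall, handle at its +y; leave alone. Origin: centre of its underside.
- mug_red: Red mug, same size; leave alone.
- mug_white: White mug, same size; leave alone.
- jar: Amber glass jar with a white cap, 68 mm across, 90 mm tall; leave alone. Origin: centre of its underside.
- spoon: Steel spoon 150 mm long on the worktop beside the tray (on its -y side); leave alone.
Things that resemble listed ones, but are neither listed nor needed, are in the scene too. Leave any turquoise look-alike of the caddy alone.

How it is judged:
By the outcome, as a careful person would: the job done as asked, in the order asked, and still so for the second after the job is handed in, with the robot touching nothing.
It also fails if it takes over 53 s, if anything falls off the work surface, if the arm or the gripper's body presses on something with over 40 N, if the wrist force passes 120 N, or if a joint passes its speed limit or range.

## Working session

There is one attempt and no reset: what is moved stays moved. The work goes in short steps, Python scripts to look and compute and a tool call to move; the robot and the scene stay as the last step left them, time stands still between calls to the robot, and variables do not carry over. Pictures are saved under pics/ and viewed, and the job is handed in when it is done.

Besides the shell and the picture viewer there is one more tool, called after ">>>" by a JSON object that holds its "fn" and its "kwargs". move_arm: Moves the arm, as the interface text tells. Shifts and turns lie within -1 to 1; 1 stands for 0.025 m of shift or pi rad of turn. Its arguments: {"type":"object","properties":{"plan":{"type":"array","items":{"type":"array","items":{"type":"number"}}},"claw":{"type":"number"},"force":{"type":"number"}},"required":["plan"]}

```bash
ls; mkdir -p pics; python3 - <<'E'
from workcell import bot, viewer, workorder
import cv2
for n in ["scene","side","wrist"]:
    i=viewer.camera_info(n); im=viewer.grab_frame(n)
    cv2.imwrite(f"pics/{n}0.png",im[:,:,::-1]); print(n,i)
print(bot.observe(), bot.grip_point_offset)
E
```

```text
pics
scene {'K': array([[407.60776515,   0.        , 284.3493491 ],
       [  0.        , 407.60776515, 207.35410241],
       [  0.        ,   0.        ,   1.        ]]), 'R': array([[ 0.60342022,  0.79741097, -0.00444848],
       [ 0.60724913, -0.46312158, -0.64557486],
       [-0.51684866,  0.38685159, -0.76368404]]), 't': array([-0.32137346, -0.26306118,  1.54910399])}
side {'K': array([[433.62788368,   0.        , 281.72040058],
       [  0.        , 433.62788368, 209.14461528],
       [  0.        ,   0.        ,   1.        ]]), 'R': array([[-0.98932669, -0.14487448,  0.01562338],
       [-0.09925339,  0.59149526, -0.80017631],
       [ 0.10668398, -0.79318645, -0.59956133]]), 't': array([0.52628755, 0.08258446, 1.19692324])}
wrist {'K': array([[325.1922621 ,   0.        , 286.4845124 ],
       [  0.        , 325.1922621 , 210.22511529],
       [  0.        ,   0.        ,   1.        ]]), 'R': array([[ 9.99998522e-01,  1.71334378e-03, -1.42267303e-04],
       [ 1.66493968e-03, -9.44460277e-01,  3.28621381e-01],
       [ 4.28675585e-04, -3.28621133e-01, -9.44461734e-01]]), 't': array([-0.62502207, -0.04395774,  0.37972728])}
{'clock': 0.15, 'qpos': array([-0.07018321,  0.52187097, -0.0363174 ,  1.59982244,  0.02121378,
        1.02107056, -0.11281811]), 'qd': array([-0.00087441, -0.00164336, -0.00189406, -0.0013196 , -0.00041387,
       -0.00191488, -0.00039036]), 'joint_efforts': array([ 4.00798544e-04, -9.27376485e+01,  1.98035471e+00, -3.70049715e+01,
        1.79930578e-02,  6.46477114e-03, -1.41420460e-05]), 'position': array([ 6.24760258e-01, -4.83972550e-05,  2.01181443e-01]), 'tool_rot': array([-3.14080942e+00,  6.64781111e-05,  1.57074665e+00]), 'force': array([-0.50302155,  0.50477288,  0.93119723]), 'moment': array([ 0.06213049, -0.0370747 ,  0.00327019]), 'grip_width': 0.08511279686830474} 0.0187
```

View pics/scene0.png

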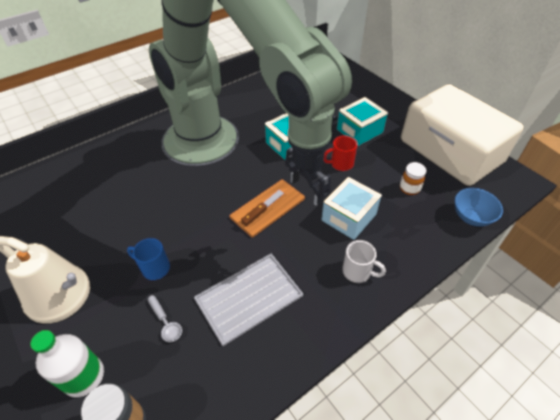

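View pics/side0.png

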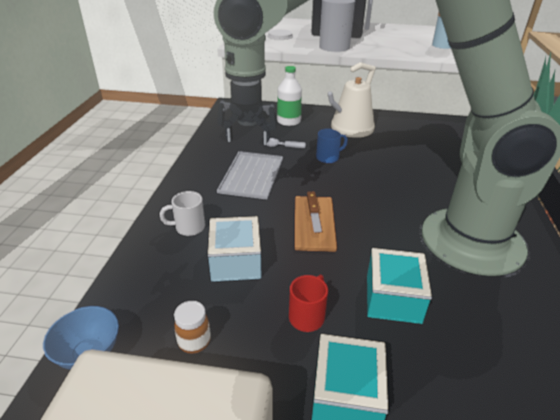

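View pics/wrist0.png

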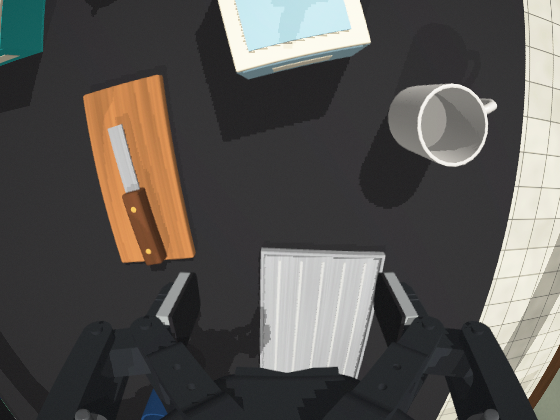

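```bash
python3 - <<'E'
import cv2,numpy as np
a=cv2.imread("pics/scene0.png");b=cv2.imread("pics/side0.png");w=cv2.imread("pics/wrist0.png")
def crop(im,x0,y0,x1,y1,s):return cv2.resize(im[y0:y1,x0:x1],None,fx=s,fy=s,interpolation=cv2.INTER_CUBIC)
cv2.imwrite("pics/c_scene.png",crop(a,220,160,400,290,4.4)); cv2.imwrite("pics/c_side.png",crop(b,190,180,350,290,5)); cv2.imwrite("pics/c_wrist.png",crop(w,80,0,400,280,2))
E
```

```text
(no output)
```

View pics/c_scene.png

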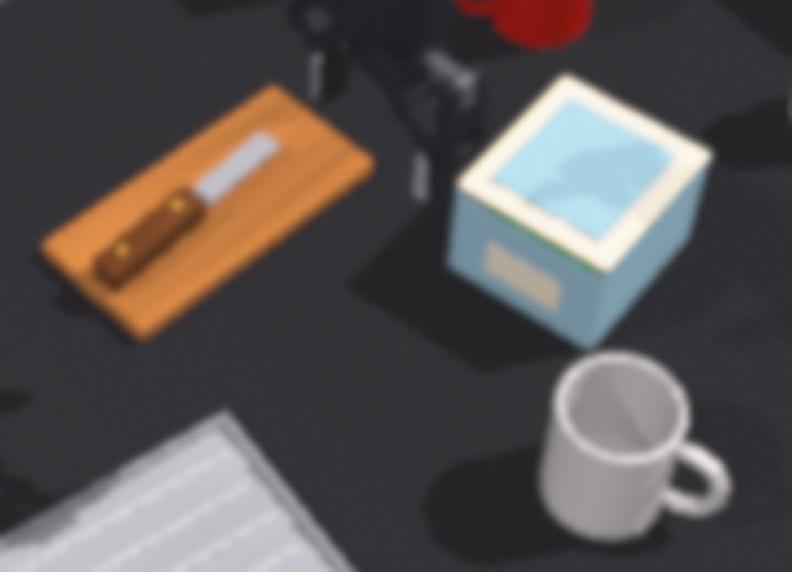

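View pics/c_side.png

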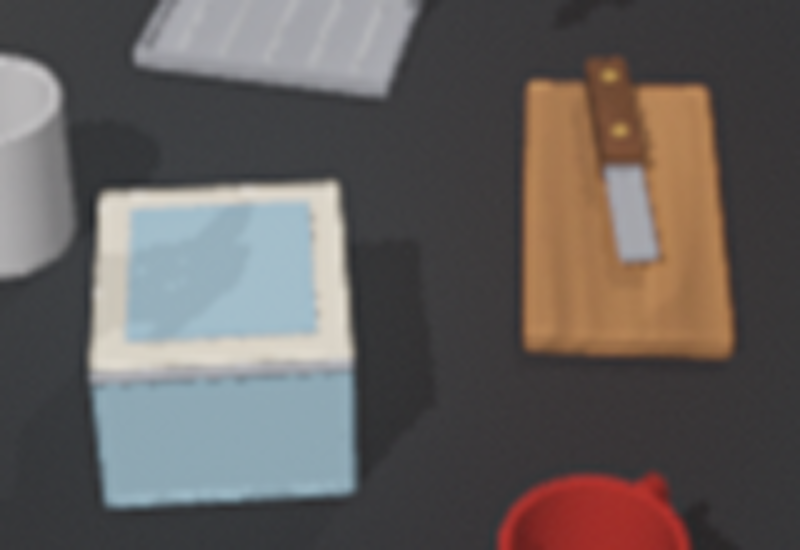

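View pics/c_wrist.png

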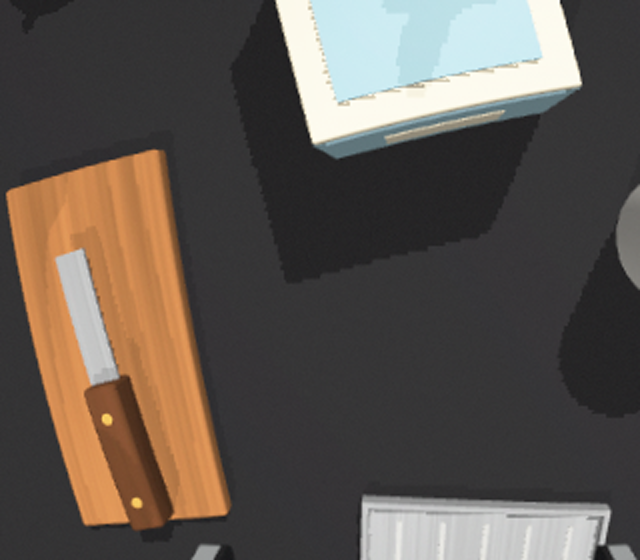

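```bash
python3 - <<'E'
import cv2,numpy as np
a=cv2.imread("pics/scene0.png");b=cv2.imread("pics/side0.png");w=cv2.imread("pics/wrist0.png")
def crop(im,x0,y0,x1,y1,s):return cv2.resize(im[y0:y1,x0:x1],None,fx=s,fy=s,interpolation=cv2.INTER_CUBIC)
cv2.imwrite("pics/t_scene.png",crop(a,140,240,320,350,4)); cv2.imwrite("pics/t_side.png",crop(b,200,120,350,210,5))
E
```

```text
(no output)
```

View pics/t_scene.png

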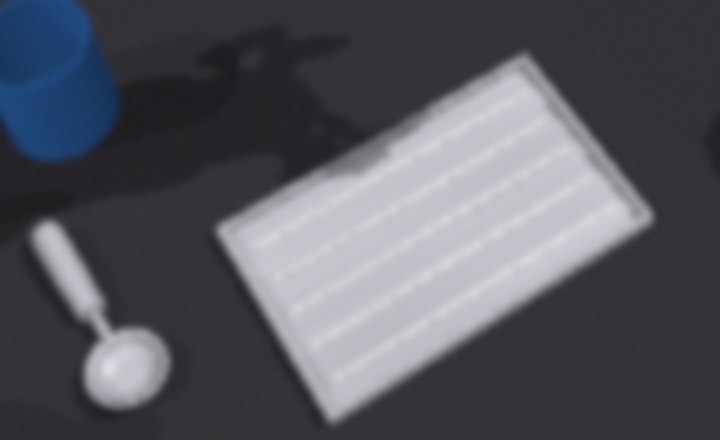

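View pics/t_side.png

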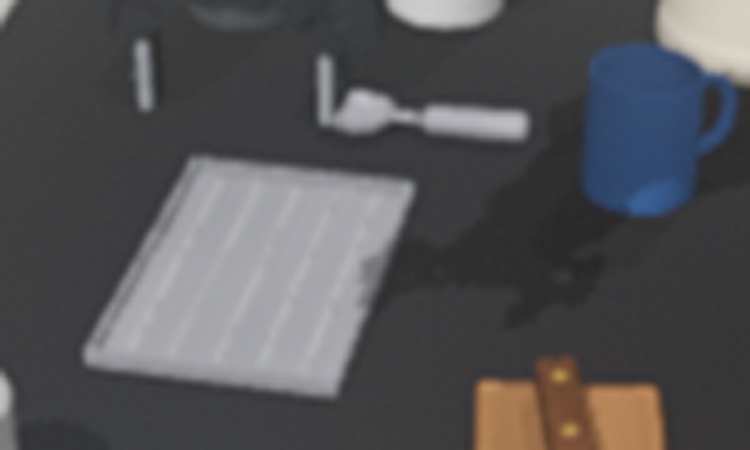

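```bash
cat > h.py <<'E'
import numpy as np, cv2
from scipy.optimize import least_squares
from scipy.spatial.transform import Rotation as Rot
def proj(i,X,fish):
    Xc=np.atleast_2d(X)@i['R'].T+i['t']; K=i['K']
    if fish:
        r=np.hypot(Xc[:,0],Xc[:,1]); th=np.arctan2(r,Xc[:,2]); s=(th/r)[:,None]
        p=Xc[:,:2]*s
    else: p=Xc[:,:2]/Xc[:,2:]
    return p*K[0,0]+K[:2,2]
def fit(obs,infos,z0,x0):
    # obs: list (cam,localpt,px)
    def f(q):
        c,s=np.cos(q[2]),np.sin(q[2]); out=[]
        for cam,l,px in obs:
            X=[q[0]+c*l[0]-s*l[1],q[1]+s*l[0]+c*l[1],z0+l[2]]
            out+=list((proj(infos[cam],X,cam=='wrist')[0]-px))
        return np.array(out)
    r=least_squares(f,x0,loss='soft_l1'); return r.x,f(r.x).reshape(-1,2)
E
python3 - <<'E'
from h import *
from workcell import viewer
I={n:viewer.camera_info(n) for n in ["scene","side","wrist"]}
import pickle; pickle.dump(I,open('I0.pkl','wb'))
S=lambda x,y:(220+x/4.4-.4,160+y/4.4-.4); D=lambda x,y:(190+x/5-.4,180+y/5-.4); W=lambda x,y:(80+x/2-.25,y/2-.25)
h=.065;w=.06
o=[('scene',(h,w,.091),S(567,73)),('scene',(h,-w,.091),S(713,155)),('scene',(-h,-w,.091),S(607,272)),('scene',(-h,w,.091),S(458,183)),
('scene',(-h,w,0),S(447,265)),('scene',(-h,-w,0),S(590,348)),('scene',(h,-w,0),S(692,240)),
('side',(h,-w,.091),D(90,375)),('side',(h,w,.091),D(355,362)),('side',(-h,-w,.091),D(98,192)),('side',(-h,w,.091),D(340,180)),('side',(h,-w,0),D(107,506)),('side',(h,w,0),D(355,492)),
('wrist',(-h,w,.091),W(313,145)),('wrist',(-h,-w,.091),W(581,88))]
np.set_printoptions(precision=4,suppress=True)
def go(o,z,x0):
    x,r=fit(o,I,z,x0);print(x,x[2]*57.3);print([(a[0],*b.round(1)) for a,b in zip(o,r)])
go(o,0,[.7,.2,1.57])
for c in('scene','side','wrist'): go([a for a in o if a[0]==c],0,[.7,.2,1.57])
k=[('wrist',(.08,0,.012),W(69,253)),('wrist',(0,0,.024),W(107,383)),('wrist',(-.095,0,.024),W(152,524)),
('scene',(.08,0,.012),S(272,138)),('scene',(0,0,.024),S(189,199)),
('side',(.08,0,.012),D(641,262)),('side',(-.095,0,.024),D(605,59)),('side',(0,0,.024),D(625,163))]
go(k,.015,[.5,.1,1.57])
for c in('scene','side','wrist'): go([a for a in k if a[0]==c],.015,[.5,.1,1.57])
S=lambda x,y:(140+x/4-.4,240+y/4-.4); D=lambda x,y:(200+x/5-.4,120+y/5-.4)
X=.08;Y=.125
t=[('scene',(-X,Y,.01),S(525,57)),('scene',(X,Y,.01),S(652,215)),('scene',(X,-Y,.01),S(332,418)),('scene',(-X,-Y,.01),S(218,230)),
('side',(X,-Y,.01),D(192,158)),('side',(-X,-Y,.01),D(414,183)),('side',(-X,Y,.01),D(335,385)),('side',(X,Y,.01),D(85,350)),
('wrist',(-X,Y,.01),(262,248)),('wrist',(X,Y,.01),(384.5,251))]
go(t,0,[.7,-.1,0])
E
```

```text
[0.6247 0.188  1.8065] 103.5102187646062
[('scene', np.float64(-0.8), np.float64(0.4)), ('scene', np.float64(-0.8), np.float64(-0.4)), ('scene', np.float64(-0.1), np.float64(-0.9)), ('scene', np.float64(-0.2), np.float64(-0.5)), ('scene', np.float64(0.4), np.float64(-0.2)), ('scene', np.float64(-0.2), np.float64(0.4)), ('scene', np.float64(-1.1), np.float64(-0.7)), ('side', np.float64(0.0), np.float64(-2.1)), ('side', np.float64(-1.1), np.float64(-2.0)), ('side', np.float64(0.8), np.float64(-0.0)), ('side', np.float64(-0.6), np.float64(0.4)), ('side', np.float64(-0.1), np.float64(-0.7)), ('side', np.float64(-0.6), np.float64(-0.5)), ('wrist', np.float64(-0.7), np.float64(-0.3)), ('wrist', np.float64(1.3), np.float64(-0.6))]
[0.6264 0.1883 1.7964] 102.93267145920592
[('scene', np.float64(-0.0), np.float64(0.7)), ('scene', np.float64(-0.3), np.float64(0.2)), ('scene', np.float64(0.1), np.float64(-0.5)), ('scene', np.float64(0.2), np.float64(-0.4)), ('scene', np.float64(0.7), np.float64(-0.2)), ('scene', np.float64(-0.1), np.float64(0.7)), ('scene', np.float64(-0.6), np.float64(-0.2))]

[... 1161 characters left out ...]
float64(-1.3))]
[ 0.4435 -0.0092  1.7956] 102.89002555370384
[('wrist', np.float64(0.2), np.float64(-1.8)), ('wrist', np.float64(-3.7), np.float64(0.2)), ('wrist', np.float64(0.8), np.float64(1.7))]
[ 0.667  -0.2217 -0.0476] -2.7277122066695347
[('scene', np.float64(0.6), np.float64(-1.0)), ('scene', np.float64(1.0), np.float64(-0.2)), ('scene', np.float64(0.5), np.float64(-0.2)), ('scene', np.float64(0.5), np.float64(-0.7)), ('side', np.float64(0.1), np.float64(0.2)), ('side', np.float64(-0.3), np.float64(0.1)), ('side', np.float64(-0.1), np.float64(-0.3)), ('side', np.float64(-0.3), np.float64(0.4)), ('wrist', np.float64(-1.5), np.float64(1.0)), ('wrist', np.float64(0.9), np.float64(2.4))]
```

>>> {"fn": "move_arm", "kwargs": {"plan": [[-0.27,-1,0,0,0,0],[-0.27,-1,0,0,0,0],[-0.27,-1,0,0,0,0],[-0.27,-1,0,0,0,0],[-0.27,-1,0,0,0,0]], "claw": -1}}

```text
clock: 0.65
position: [0.4988, -0.034, 0.2014]
tool_rot: [-3.141, 0.0, 1.571]
force: [-0.2, 0.2, -0.7]
grip_width: 0.0856
```

>>> {"fn": "move_arm", "kwargs": {"plan": [[-0.27,-1,0,0,0,0],[-0.27,-0.9,0,0,0,0],[0,0,0,0,0,-0.035],[0,0,0,0,0,-0.035],[0,0,0,0,0,0]]}}

```text
clock: 1.15
position: [0.4524, -0.0474, 0.2017]
tool_rot: [3.141, -0.0, 1.793]
force: [0.3, -0.0, -0.2]
grip_width: 0.0854
```

```bash
python3 - <<'E'
from workcell import bot, viewer
import cv2,pickle
i=viewer.camera_info("wrist"); im=viewer.grab_frame("wrist")
pickle.dump(i,open('I1.pkl','wb'))
cv2.imwrite("pics/w1.png",im[:,:,::-1])
cv2.imwrite("pics/w1c.png",cv2.resize(im[130:400,170:420,::-1],None,fx=2.2,fy=2.2,interpolation=cv2.INTER_CUBIC))
o=bot.observe();print(o['clock'],o['position'],o['tool_rot'],-i['R'].T@i['t'])
E
```

```text
1.2 [ 0.45244072 -0.04736205  0.20156694] [-3.14150132e+00 -1.14248230e-04  1.78821874e+00] [0.43383486 0.03493645 0.37355438]
```

View pics/w1.png

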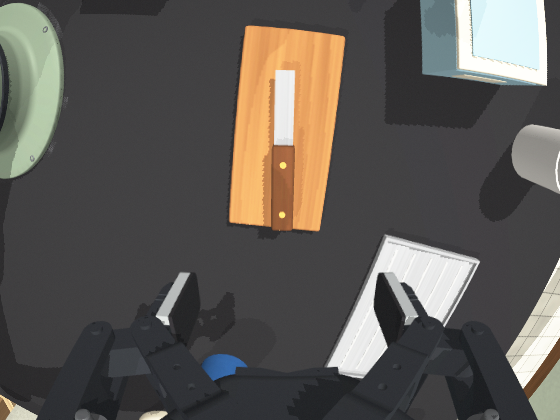

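View pics/w1c.png

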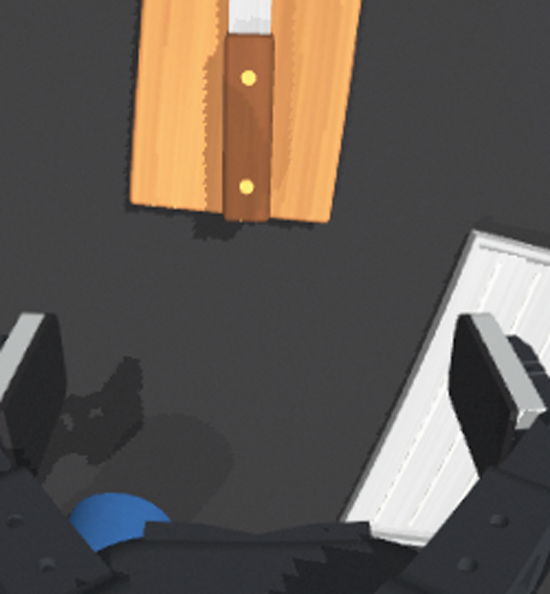

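```bash
python3 - <<'E'
from h import *
import pickle
np.set_printoptions(precision=4,suppress=True)
I={'wrist':pickle.load(open('I1.pkl','rb'))}
k=[('wrist',(.08,0,.012),(285,70.5)),('wrist',(0,0,.024),(283,146)),('wrist',(-.095,0,.024),(282.3,229.5))]
x,r=fit(k,I,.015,[.44,0,1.8]);print(x,np.degrees(x[2]));print(r)
c,s=np.cos(x[2]),np.sin(x[2]);print('grasp at -40mm',x[0]-.04*c,x[1]-.04*s)
X=.08;Y=.125
t=[('wrist',(-X,Y,.01),(386,235.5)),('wrist',(X,Y,.01),(479,262))]
# caddy front left bottom etc
print(proj(I['wrist'],[[.6247+.015+.058,.188-.063+.014,.091],[.6247+.015-.058,.188-.063-.014,.091]],True))
x,r=fit(t,I,0,[.667,-.22,-.05]);print(x,r)
E
```

```text
[ 0.4412 -0.0107  1.7763] 101.77349008956014
[[-0.1964 -0.84  ]
 [ 0.4028 -0.111 ]
 [-0.2022  1.6298]]
grasp at -40mm 0.4493716133590859 -0.049861611800943215
[[546.8613  86.1237]
 [459.3116  68.3834]]
[ 0.6638 -0.2235 -0.0655] [[ 0.1406  0.0593]
 [-0.2021 -0.1015]]
```

>>> {"fn": "move_arm", "kwargs": {"plan": [[-0.07,-0.14,0.8,0,0,0.004],[0,0,1,0,0,0],[0,0,1,0,0,0],[0,0,1,0,0,0],[0,0,1,0,0,0]]}}

```text
clock: 1.7
position: [0.4495, -0.0497, 0.0806]
tool_rot: [3.142, 0.0, 1.774]
force: [1.0, 0.5, 0.4]
grip_width: 0.0853
```

>>> {"fn": "move_arm", "kwargs": {"plan": [[0,0,1,0,0,0],[0,0,0.8,0,0,0],[0,0,0.44,0,0,0],[0,0,0.3,0,0,0],[0,0,0,0,0,0]]}}

```text
clock: 2.2
position: [0.4493, -0.0497, 0.0177]
tool_rot: [-3.141, -0.0, 1.777]
force: [0.4, 0.8, 0.2]
grip_width: 0.0852
```

>>> {"fn": "move_arm", "kwargs": {"plan": [[0,0,0,0,0,0],[0,0,0,0,0,0]]}}

```text
clock: 2.4
position: [0.4499, -0.0498, 0.0188]
tool_rot: [3.14, 0.0, 1.778]
force: [-0.1, 0.9, -0.8]
grip_width: 0.0857
```

```bash
python3 - <<'E'
from workcell import bot, viewer
import cv2
im=viewer.grab_frame("wrist")
cv2.imwrite("pics/w2.png",im[:,:,::-1])
o=bot.observe();print(o['clock'],o['position'],o['tool_rot'],o['force'])
E
```

```text
2.45 [ 0.44992755 -0.04979006  0.01878673] [3.14043593e+00 2.90880103e-04 1.77770904e+00] [ 0.37047964  0.30005225 -0.40316842]
```

View pics/w2.png

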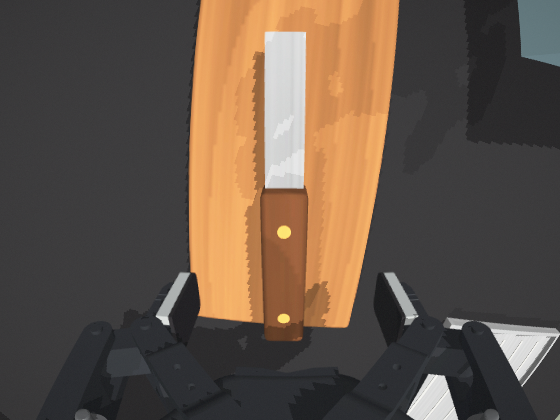

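>>> {"fn": "move_arm", "kwargs": {"plan": [[0,0,0,0,0,0],[0,0,0,0,0,0],[0,0,0,0,0,0],[0,0,0,0,0,0],[0,0,0,0,0,0]], "claw": 1, "force": 100}}

```text
clock: 2.95
position: [0.4494, -0.0497, 0.0181]
tool_rot: [-3.142, -0.0, 1.778]
force: [-0.2, -0.3, 0.1]
grip_width: 0.0122
```

>>> {"fn": "move_arm", "kwargs": {"plan": [[0,0,0,0,0,0],[0,0,0,0,0,0],[0,0,0,0,0,0]]}}

```text
clock: 3.25
position: [0.4494, -0.0497, 0.0181]
tool_rot: [-3.142, -0.0, 1.778]
force: [-0.1, 0.5, 0.1]
grip_width: 0.0
```

```bash
python3 - <<'E'
from workcell import bot, viewer
import cv2
im=viewer.grab_frame("wrist");b=viewer.grab_frame("side")
cv2.imwrite("pics/w3.png",im[:,:,::-1])
cv2.imwrite("pics/b3.png",cv2.resize(b[130:280,200:400,::-1],None,fx=4,fy=4,interpolation=cv2.INTER_CUBIC))
E
```

```text
(no output)
```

View pics/w3.png

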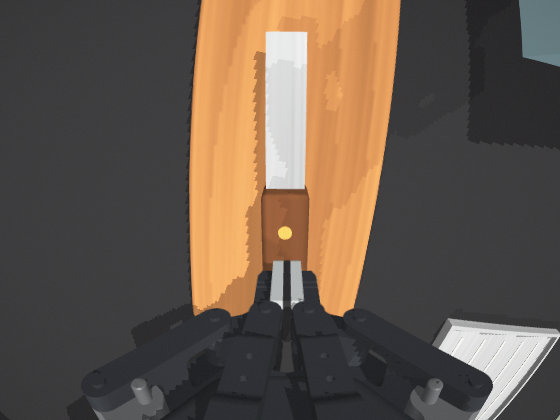

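View pics/b3.png

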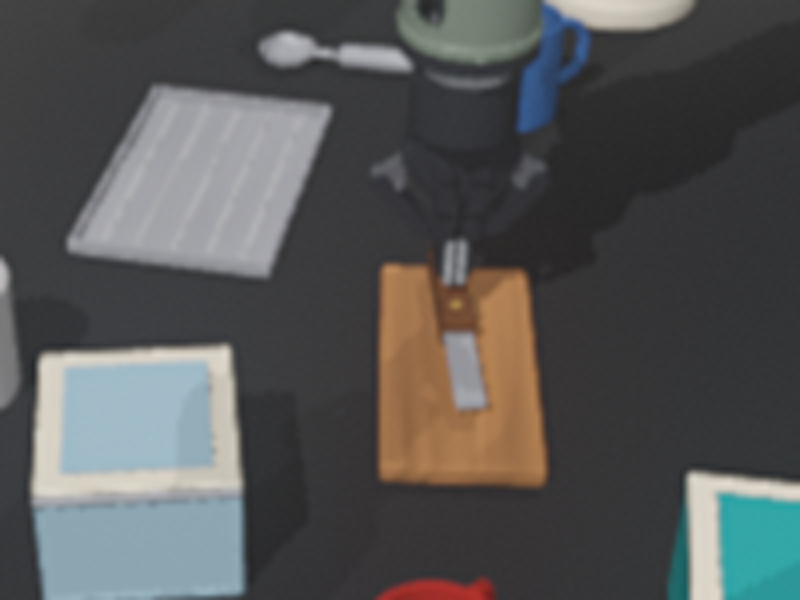

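```bash
python3 - <<'E'
from h import *
from workcell import bot, viewer
o=bot.observe();i=viewer.camera_info("wrist");s=viewer.camera_info("side")
p=o['position']
for dz in (0,.019,.03,.04): print(dz,proj(i,p+[0,0,dz],True),(proj(s,p+[0,0,dz],False)-[200,130])*4)
print(o['qpos'],o['clock'])
E
python3 - <<'E'
import cv2
im=cv2.imread('pics/w3.png');cv2.imwrite('pics/w3c.png',cv2.resize(im[180:330,200:380],None,fx=4,fy=4,interpolation=cv2.INTER_CUBIC))
E
```

```text
0 [[286.02969453 249.63995944]] [[448.25909136 308.52508209]]
0.019 [[286.00820422 265.23151821]] [[449.76262707 287.55788473]]
0.03 [[285.99412124 275.69980042]] [[450.64556604 275.24507065]]
0.04 [[285.98012688 286.31420069]] [[451.4563262 263.9388089]]
[ 0.02158822  0.57428382 -0.0550869   2.17377773  0.07771595  0.39531057
  0.11091048] 3.35
```

View pics/w3c.png

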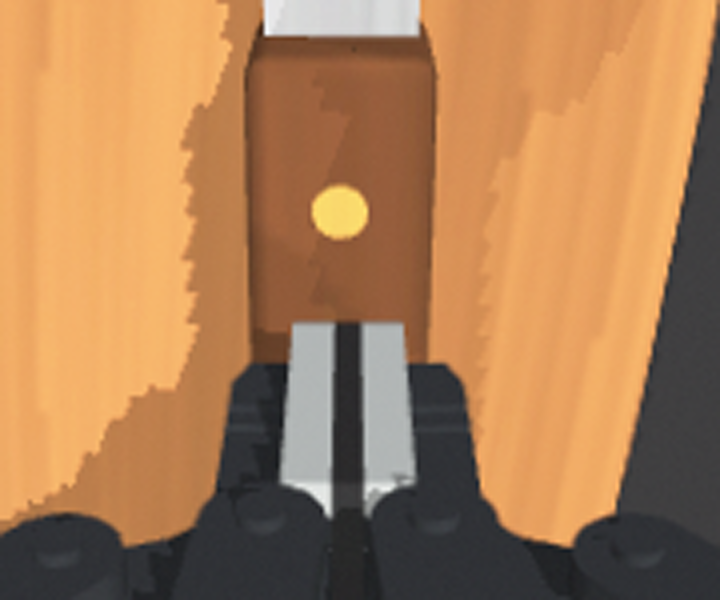

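```bash
python3 - <<'E'
from h import *
from workcell import bot, viewer
o=bot.observe();i=viewer.camera_info("wrist");s=viewer.camera_info("side")
p=o['position'];yaw=o['tool_rot'][2];u=np.array([np.cos(yaw),np.sin(yaw),0])
T=lambda q:p+u*q[0]+[0,0,q[1]]+np.array([u[1],-u[0],0])*q[2]
def f(q): return np.r_[proj(i,T(q),True)[0]-[287,260.5],proj(s,T(q),False)[0]-[200+455/4-.4,130+285/4-.4]]
r=least_squares(f,[0.01,.02,0]);print(r.x,r.fun)
# knife from current wrist img
for z in (.039,.027):
  print(z)
k=[('wrist',(.08,0,.012),(286.5,32)),('wrist',(0,0,.024),(285.3,190.5+3))]
print(fit(k,{'wrist':i},.015,[.44,0,1.77]))
print(o['grip_width'])
E
```

```text
[0.00832056 0.0291844  0.00044559] [-0.08754124 -0.02694496 -0.51565069 -0.12881985]
0.039
0.027
(array([ 0.44084064, -0.01065582,  1.77242339]), array([[ 0.00415429, -0.7325439 ],
       [-0.00385628,  0.68921794]]))
-0.00019660326497674885
```

>>> {"fn": "move_arm", "kwargs": {"plan": [[0,0,0,0,0,0],[0,0,0,0,0,0],[0,0,0,0,0,0],[0,0,0,0,0,0],[0,0,0,0,0,0]], "claw": -1}}

```text
clock: 3.85
position: [0.4494, -0.0497, 0.0181]
tool_rot: [-3.142, -0.0, 1.778]
force: [1.3, -0.4, 0.1]
grip_width: 0.0722
```

>>> {"fn": "move_arm", "kwargs": {"plan": [[0,0,0,0,0,0],[0,0,0,0,0,0],[0,0,0.4,0,0,0],[0,0,0.3,0,0,0],[0,0,0,0,0,0]]}}

```text
clock: 4.35
position: [0.4487, -0.0497, -0.0007]
tool_rot: [-3.14, -0.0, 1.778]
force: [-0.1, -0.1, 0.3]
grip_width: 0.0854
```

>>> {"fn": "move_arm", "kwargs": {"plan": [[0,0,0.2,0,0,0],[0,0,0.15,0,0,0],[0,0,0,0,0,0]]}}

```text
clock: 4.65
position: [0.4492, -0.0497, -0.0086]
tool_rot: [-3.141, -0.0, 1.778]
force: [0.2, 0.8, -0.3]
grip_width: 0.0855
```

```bash
python3 - <<'E'
from workcell import bot, viewer
import cv2
im=viewer.grab_frame("wrist");b=viewer.grab_frame("side")
cv2.imwrite("pics/w4.png",im[:,:,::-1])
cv2.imwrite("pics/b4.png",cv2.resize(b[130:280,200:400,::-1],None,fx=4,fy=4,interpolation=cv2.INTER_CUBIC))
E
```

```text
(no output)
```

View pics/w4.png

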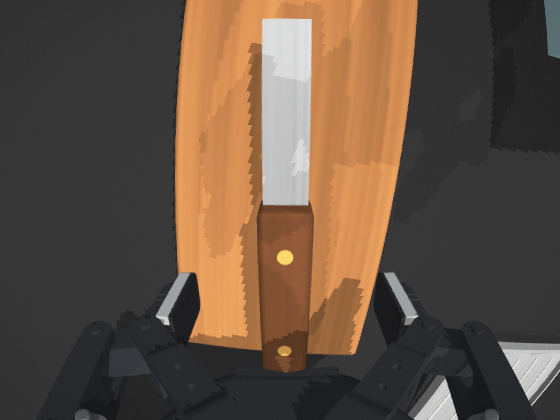

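View pics/b4.png

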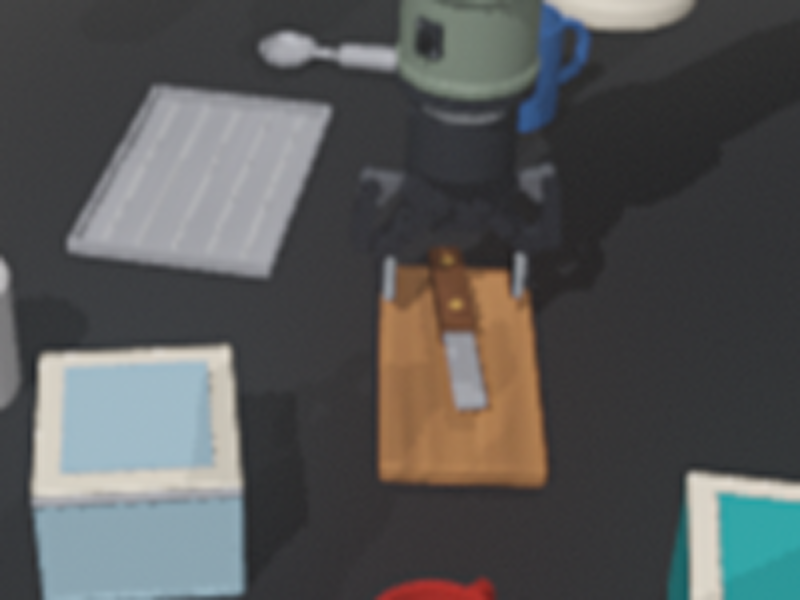

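>>> {"fn": "move_arm", "kwargs": {"plan": [[0,0,0,0,0,0],[0,0,0,0,0,0],[0,0,0,0,0,0],[0,0,0,0,0,0],[0,0,0,0,0,0]], "claw": 1, "force": 80}}

```text
clock: 5.25
position: [0.4495, -0.0498, -0.0078]
tool_rot: [3.141, 0.0, 1.778]
force: [-1.4, 0.0, 7.8]
grip_width: 0.0224
```

>>> {"fn": "move_arm", "kwargs": {"plan": [[0,0,0,0,0,0],[0,0,0,0,0,0],[0,0,0,0,0,0]]}}

```text
clock: 5.55
position: [0.4495, -0.0497, -0.0078]
tool_rot: [3.141, 0.0, 1.778]
force: [-2.5, 0.4, 11.9]
grip_width: 0.022
```

```bash
python3 - <<'E'
from workcell import bot, viewer
import cv2
b=viewer.grab_frame("side")
cv2.imwrite("pics/b5.png",cv2.resize(b[130:280,200:400,::-1],None,fx=4,fy=4,interpolation=cv2.INTER_CUBIC))
im=viewer.grab_frame("wrist")
cv2.imwrite("pics/w5.png",im[:,:,::-1])
E
```

```text
(no output)
```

View pics/w5.png

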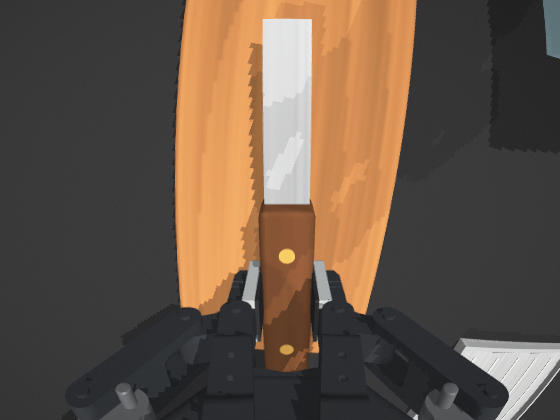

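View pics/b5.png

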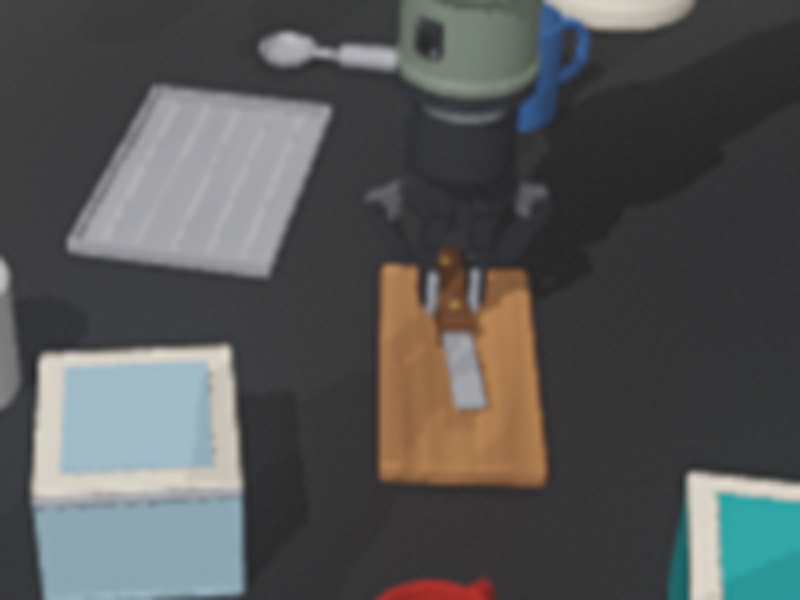

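>>> {"fn": "move_arm", "kwargs": {"plan": [[0,0,-0.2,0,0,0],[0,0,-0.6,0,0,0],[0,0,-1,0,0,0],[0,0,-1,0,0,0],[0,0,0,0,0,0]], "force": 100}}

```text
clock: 6.15
position: [0.4509, -0.0499, 0.0644]
tool_rot: [3.138, 0.001, 1.778]
force: [-0.1, 0.5, -1.6]
grip_width: 0.022
```

```bash
python3 - <<'E'
from h import *
from workcell import bot, viewer
import pickle
I0=pickle.load(open('I0.pkl','rb'))
# mug white base centre: side px approx base (190,230)->; scene base (358,278)
def ray(i,px,z):
    d=np.array([(px[0]-i['K'][0,2])/i['K'][0,0],(px[1]-i['K'][1,2])/i['K'][1,1],1.]);C=-i['R'].T@i['t'];v=i['R'].T@d
    return C+v*(z-C[2])/v[2]
print('mugtop scene',ray(I0['scene'],(361,254),.092),'side',ray(I0['side'],(186,203),.092))
import cv2
im=viewer.grab_frame("wrist");i=viewer.camera_info("wrist");pickle.dump(i,open('I6.pkl','wb'))
cv2.imwrite("pics/w6.png",im[:,:,::-1])
b=viewer.grab_frame("side")
cv2.imwrite("pics/b6.png",cv2.resize(b[130:280,200:400,::-1],None,fx=4,fy=4,interpolation=cv2.INTER_CUBIC))
o=bot.observe();print(o['position'],o['tool_rot'],o['force'],o['moment'],o['grip_width'])
E
```

```text
mugtop scene [0.7880309  0.06592631 0.092     ] side [0.77831583 0.08776573 0.092     ]
[ 0.44968815 -0.04977205  0.06209781] [3.14056136e+00 2.19379759e-04 1.77803581e+00] [-0.325323    0.01859578 -0.47699521] [-0.07338605 -0.05354573  0.06522633] 0.021859007291768685
```

View pics/w6.png

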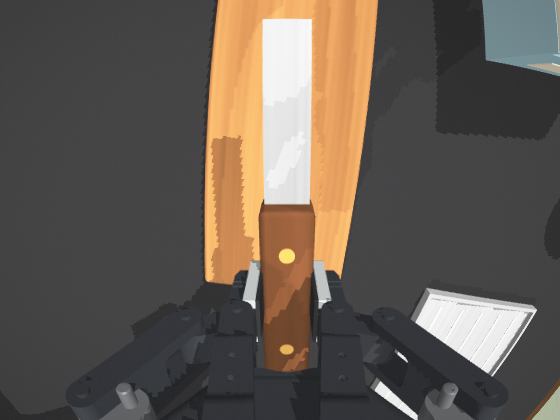

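View pics/b6.png

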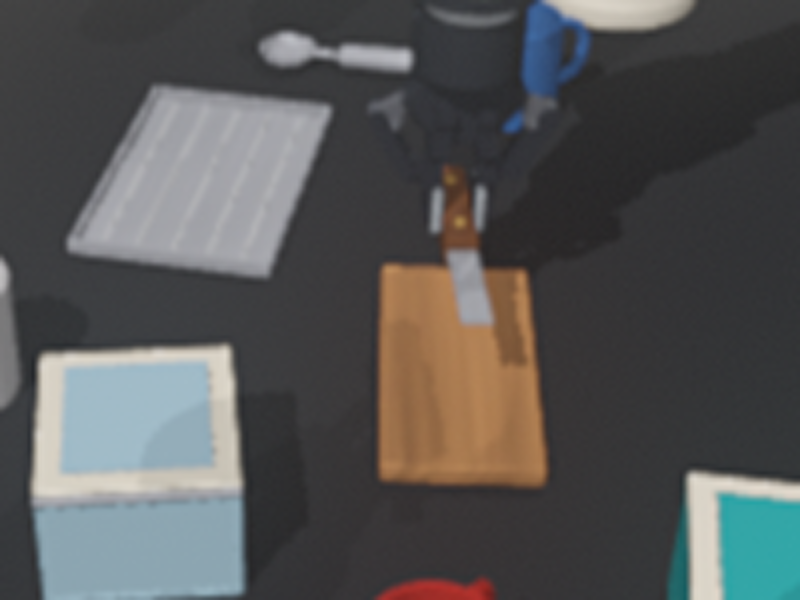

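>>> {"fn": "move_arm", "kwargs": {"plan": [[-0.4,1,0,0,0,0],[-0.4,1,0,0,0,0],[0,1,0,0,0,0],[0,1,0,0,0,0],[0,1,0,0,0,0]]}}

```text
clock: 6.75
position: [0.5761, -0.0434, 0.0604]
tool_rot: [-3.14, -0.0, 1.778]
force: [-1.1, -0.1, -0.5]
grip_width: 0.0218
```

>>> {"fn": "move_arm", "kwargs": {"plan": [[0,1,0,0,0,0],[0,1,0,0,0,0],[0,1,0,0,0,0],[0,1,0.68,0,0,0],[0,0,0,0,0,-0.009]]}}

```text
clock: 7.25
position: [0.6742, -0.0216, 0.041]
tool_rot: [-3.139, -0.001, 1.808]
force: [-1.9, -0.4, -2.0]
grip_width: 0.0214
```

>>> {"fn": "move_arm", "kwargs": {"plan": [[0,0,0,0,0,0],[0,0,0,0,0,0]]}}

```text
clock: 7.45
position: [0.6728, -0.0234, 0.0443]
tool_rot: [-3.14, -0.0, 1.806]
force: [0.5, -0.5, -1.6]
grip_width: 0.0216
```

```bash
python3 - <<'E'
from workcell import bot, viewer
import cv2,pickle
I={}
o=bot.observe();print(o['position'],o['tool_rot'],o['force'],o['clock'])
for n in("wrist","scene","side"):
    I[n]=viewer.camera_info(n); im=viewer.grab_frame(n)[:,:,::-1]; cv2.imwrite(f"pics/{n}7.png",im)
    if n=='scene': cv2.imwrite("pics/s7c.png",cv2.resize(im[160:290,260:400],None,fx=5,fy=4.5,interpolation=cv2.INTER_CUBIC))
    if n=='side': cv2.imwrite("pics/b7c.png",cv2.resize(im[150:290,170:310],None,fx=4,fy=4,interpolation=cv2.INTER_CUBIC))
pickle.dump(I,open('I7.pkl','wb'))
E
```

```text
[ 0.67284713 -0.023353    0.04426463] [-3.14022962e+00 -8.11871739e-05  1.80570267e+00] [ 0.46797489 -0.47841302 -1.621721  ] 7.45
```

View pics/wrist7.png

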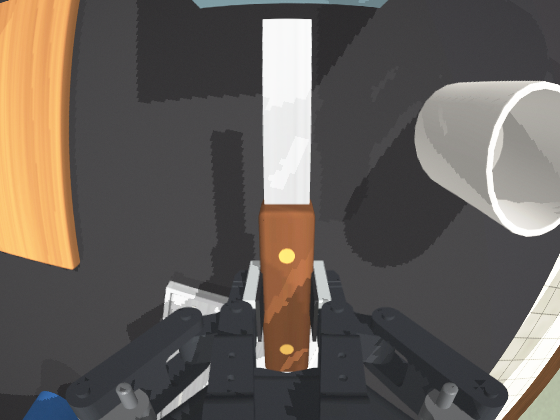

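View pics/s7c.png

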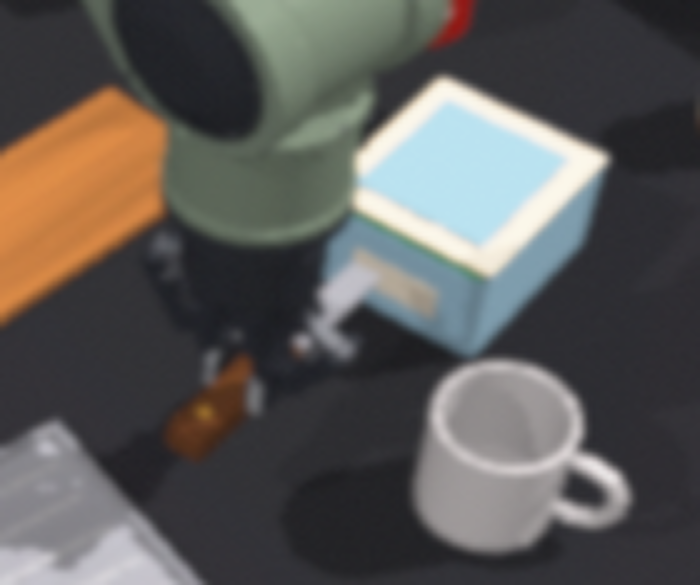

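View pics/b7c.png

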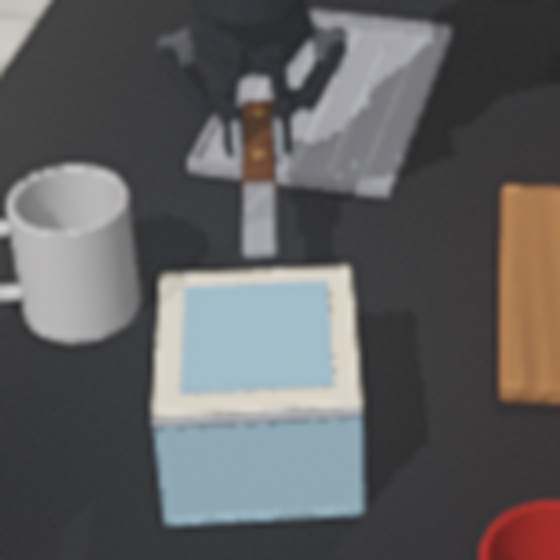

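```bash
python3 - <<'E'
from h import *
import pickle
I=pickle.load(open('I7.pkl','rb'))
np.set_printoptions(precision=4,suppress=True)
p=np.array([.6728,-.0234,.0443]);yaw=1.8057;u=np.array([np.cos(yaw),np.sin(yaw),0])
t=p+.12*u+[0,0,.0348];print(t)
obs={'side':(234.6,212.6),'scene':(332.8,219.2),'wrist':(286.7,19)}
for n in I: print(n,proj(I[n],t,n=='wrist'),obs[n])
f=lambda X:np.concatenate([proj(I[n],X,n=='wrist')[0]-obs[n] for n in I])
r=least_squares(f,t);print(r.x,r.fun)
# lid front top edge mid & lid in these views
c,s=np.cos(1.8065),np.sin(1.8065)
S=np.array([.6247-.065*c,.188-.065*s,.091]);print(S,proj(I['side'],S,0),proj(I['scene'],S,0),proj(I['wrist'],S-[0,0,.006],True))
E
python3 - <<'E'
import cv2
im=cv2.imread('pics/wrist7.png');cv2.imwrite('pics/w7c.png',cv2.resize(im[0:120,180:400],None,fx=3.5,fy=3.5,interpolation=cv2.INTER_CUBIC))
E
```

```text
[0.6449 0.0933 0.0791]
wrist [[286.0786  18.6135]] (286.7, 19)
scene [[332.8604 219.0742]] (332.8, 219.2)
side [[234.7377 213.1138]] (234.6, 212.6)
[0.6452 0.0929 0.0802] [ 0.0085  0.0354  0.0732 -0.2133  0.0183  0.0892]
[0.6399 0.1248 0.091 ] [[233.5767 216.9755]] [[340.1374 210.4052]] [[292.2986 -53.0348]]
```

View pics/w7c.png

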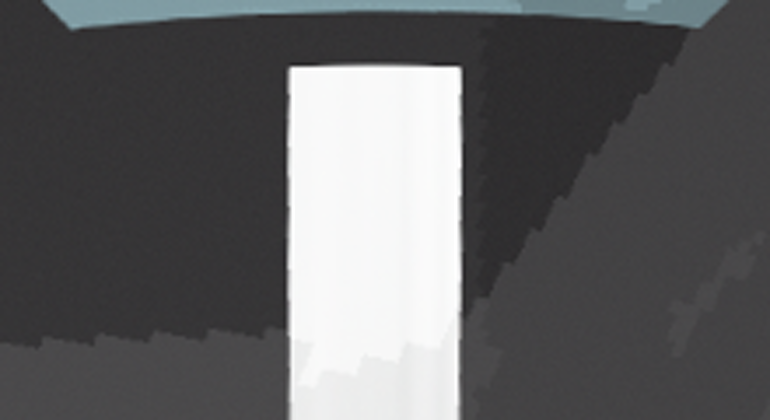

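>>> {"fn": "move_arm", "kwargs": {"plan": [[0.4,0,-0.02,0,0,0],[0.4,0,0,0,0,0],[0.4,0,0,0,0,0],[0.3,0,0,0,0,0],[0.1,0,0,0,0,0]]}}

```text
clock: 8.1
position: [0.6641, 0.0176, 0.0454]
tool_rot: [3.142, -0.0, 1.808]
force: [0.5, 0.2, -1.2]
grip_width: 0.0217
```

>>> {"fn": "move_arm", "kwargs": {"plan": [[0.3,0,0,0,0,0],[0.4,0,0,0,0,0],[0.3,0,0,0,0,0],[0.2,0,0,0,0,0],[0,0,0,0,0,0]]}}

```text
clock: 8.6
position: [0.6572, 0.0462, 0.0453]
tool_rot: [-3.142, -0.0, 1.807]
force: [0.4, 0.7, -0.8]
grip_width: 0.0217
```

```bash
python3 - <<'E'
from workcell import bot, viewer
import cv2
o=bot.observe();print(o['position'],o['tool_rot'],o['force'],o['clock'])
for n in("wrist","scene","side"):
    im=viewer.grab_frame(n)[:,:,::-1]; cv2.imwrite(f"pics/{n}8.png",im)
    if n=='scene': cv2.imwrite("pics/s8c.png",cv2.resize(im[160:290,260:400],None,fx=5,fy=4.5,interpolation=cv2.INTER_CUBIC))
    if n=='side': cv2.imwrite("pics/b8c.png",cv2.resize(im[150:290,170:310],None,fx=4,fy=4,interpolation=cv2.INTER_CUBIC))
E
```

```text
[0.65724043 0.04616505 0.04533975] [-3.14156453e+00 -3.83263557e-04  1.80745091e+00] [ 0.38337098  0.65266104 -0.8379505 ] 8.6
```

View pics/wrist8.png

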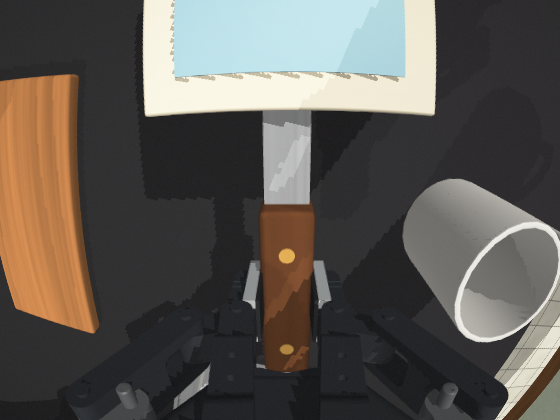

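View pics/b8c.png

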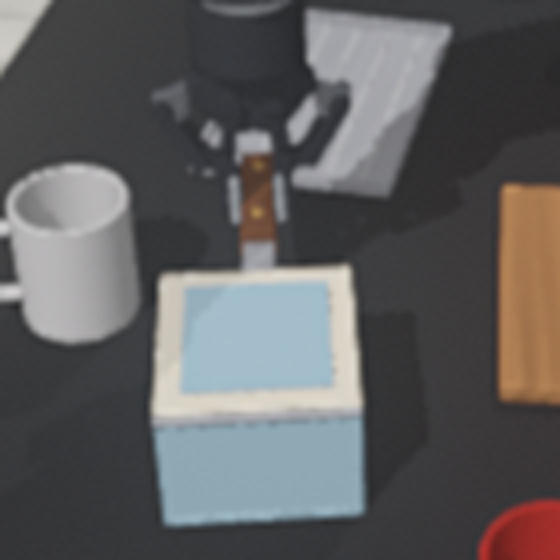

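>>> {"fn": "move_arm", "kwargs": {"plan": [[0,0,-0.15,0,0,0],[0.02,0,-0.36,0,0,0],[0.05,0,-0.36,0,0,0],[0.09,0,-0.35,0,0,0],[0.12,0,-0.34,0,0,0]]}}

```text
clock: 9.25
position: [0.6559, 0.0518, 0.0854]
tool_rot: [3.141, 0.0, 1.806]
force: [-0.0, -0.5, -2.9]
grip_width: 0.0214
```

```bash
python3 - <<'E'
from workcell import bot, viewer
import cv2
o=bot.observe();print(o['position'],o['tool_rot'],o['force'],o['clock'])
for n in("wrist","scene","side"):
    im=viewer.grab_frame(n)[:,:,::-1]; cv2.imwrite(f"pics/{n}9.png",im)
E
```

```text
[0.65592252 0.05180271 0.08543512] [3.14110904e+00 2.41479249e-04 1.80602438e+00] [-0.04923513 -0.50985687 -2.93952527] 9.25
```

View pics/wrist9.png

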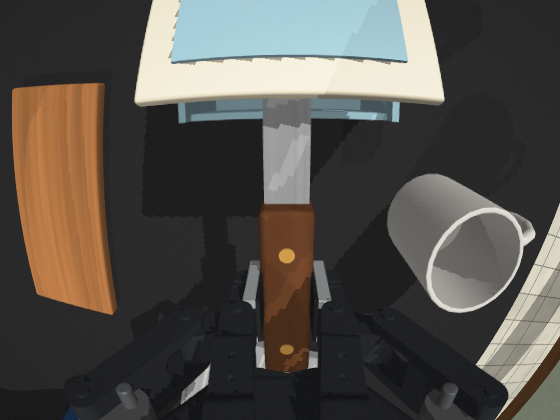

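View pics/side9.png

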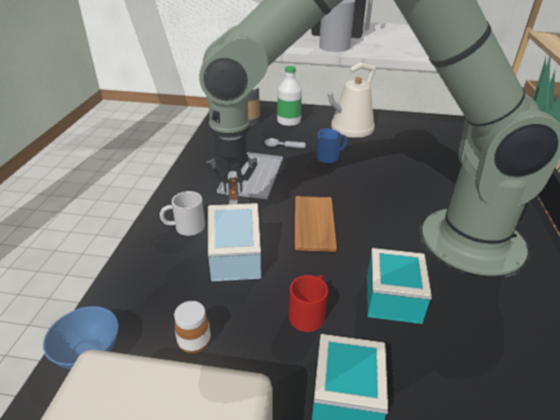

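Lid is lifting (front edge in the wrist view at row ~100, caddy interior visible below it), knife unmoved in the grip. Continue the arc.

>>> {"fn": "move_arm", "kwargs": {"plan": [[0.16,0,-0.32,0,0,0],[0.19,0,-0.31,0,0,0],[0.22,0,-0.29,0,0,0],[0.24,0,-0.26,0,0,0],[0.27,0,-0.24,0,0,0]]}}

```text
clock: 9.9
position: [0.6494, 0.0787, 0.1206]
tool_rot: [3.141, 0.0, 1.806]
force: [0.5, -0.5, -1.2]
grip_width: 0.0214
```

>>> {"fn": "move_arm", "kwargs": {"plan": [[0.29,0,-0.21,0,0,0],[0.31,0,-0.18,0,0,0],[0.33,0,-0.15,0,0,0],[0.34,0,-0.11,0,0,0],[0,0,0,0,0,0]]}}

```text
clock: 10.4
position: [0.6419, 0.111, 0.1365]
tool_rot: [3.141, -0.001, 1.808]
force: [0.4, 0.4, -0.8]
grip_width: 0.0214
```

```bash
python3 - <<'E'
from workcell import bot, viewer
import cv2
o=bot.observe();print(o['position'],o['tool_rot'],o['force'],o['clock'])
for n in("wrist","scene","side"):
    im=viewer.grab_frame(n)[:,:,::-1]; cv2.imwrite(f"pics/{n}10.png",im)
E
```

```text
[0.64185507 0.11098024 0.13646612] [ 3.14107541e+00 -8.81093443e-04  1.80811209e+00] [ 0.39005703  0.38180476 -0.76008039] 10.4
```

View pics/wrist10.png

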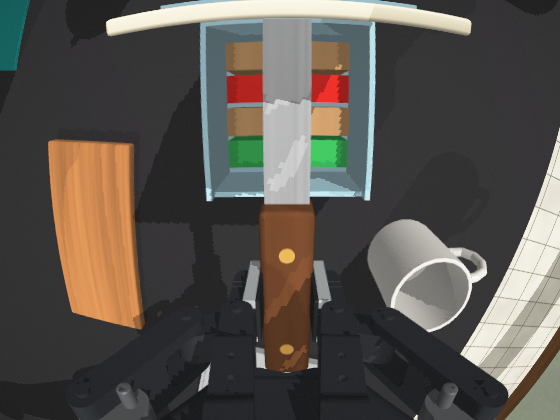

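View pics/side10.png

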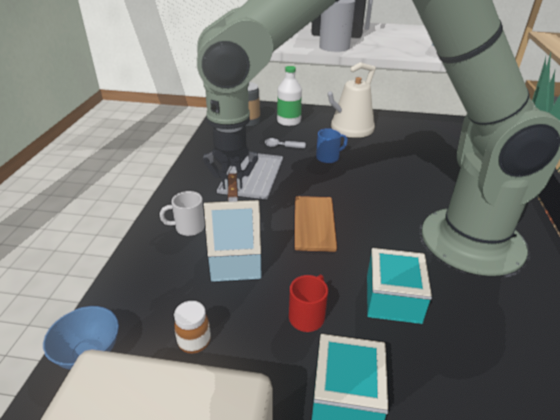

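View pics/scene10.png

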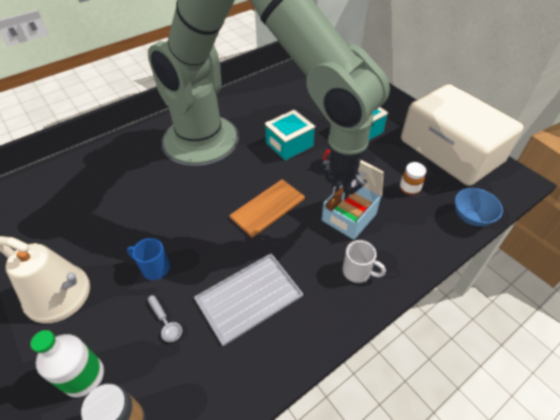

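>>> {"fn": "move_arm", "kwargs": {"plan": [[0.35,0,-0.08,0,0,0],[0.36,0,-0.04,0,0,0],[0.2,0,-0.01,0,0,0],[0,0,0,0,0,0],[0,0,0,0,0,0]]}}

```text
clock: 11.05
position: [0.6367, 0.1313, 0.1393]
tool_rot: [-3.142, 0.0, 1.807]
force: [0.1, -0.6, -1.0]
grip_width: 0.0215
```

```bash
python3 - <<'E'
from workcell import bot, viewer
import cv2,pickle
o=bot.observe();print(o['position'],o['tool_rot'],o['force'],o['clock'])
I={}
for n in("wrist","scene","side"):
    I[n]=viewer.camera_info(n)
    im=viewer.grab_frame(n)[:,:,::-1]; cv2.imwrite(f"pics/{n}11.png",im)
    if n=='scene': cv2.imwrite("pics/s11c.png",cv2.resize(im[140:250,300:420],None,fx=5,fy=5,interpolation=cv2.INTER_CUBIC))
    if n=='side': cv2.imwrite("pics/b11c.png",cv2.resize(im[160:290,170:310],None,fx=4,fy=4,interpolation=cv2.INTER_CUBIC))
pickle.dump(I,open('I11.pkl','wb'))
E
```

```text
[0.6367096  0.13129854 0.13931177] [-3.14153352e+00  2.00574739e-05  1.80672121e+00] [ 0.1373359  -0.61915728 -0.97371184] 11.05
```

View pics/wrist11.png

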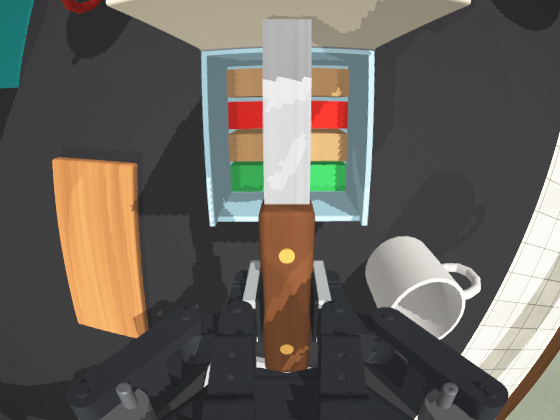

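View pics/b11c.png

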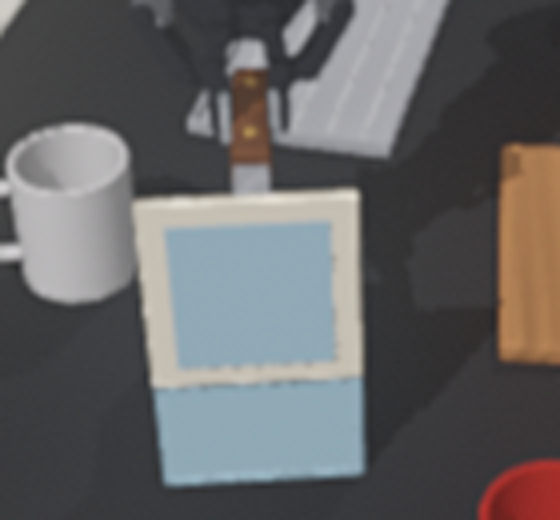

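View pics/s11c.png

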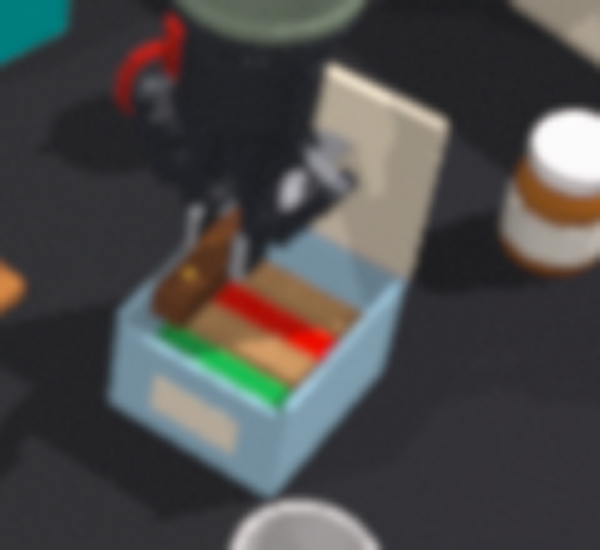

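```bash
python3 - <<'E'
from h import *
import pickle
I=pickle.load(open('I11.pkl','rb'))
c,s=np.cos(1.8065),np.sin(1.8065)
def W(l,n,y,th):
    x=.065-l*np.cos(th)+n*np.sin(th); z=.085+l*np.sin(th)+n*np.cos(th)
    return [.6247+c*x-s*y,.188+s*x+c*y,z]
D=lambda x,y:(170+x/4-.4,160+y/4-.4); S=lambda x,y:(300+x/5-.4,140+y/5-.4)
obs=[('side',(.13,.006,-.06),D(135,202)),('side',(.13,.006,.06),D(358,190)),('scene',(.13,.006,-.06),S(447,122)),('scene',(.13,.003,.06),S(331,67))]
f=lambda q:np.concatenate([proj(I[n],W(*p,q[0]),0)[0]-px for n,p,px in obs])
r=least_squares(f,[1.5]);print(r.x,r.fun)
for a in([0,1],[2,3]):
  ob=[obs[k] for k in a]; print(least_squares(lambda q:np.concatenate([proj(I[n],W(*p,q[0]),0)[0]-px for n,p,px in ob]),[1.5]).x)
E
```

```text
[1.57314061] [ -0.92208376   1.35186951  -0.34344447   2.00807175   0.73453173
  -0.3618237  -12.63081018  -6.76678628]
[1.52801701]
[1.64859159]
```

>>> {"fn": "move_arm", "kwargs": {"plan": [[-0.3,0,0,0,0,0],[-0.8,0,0,0,0,0],[-1,0,0,0,0,0],[-1,0,0,0,0,0],[-1,0,0,0,0,0]]}}

```text
clock: 11.7
position: [0.6609, 0.0296, 0.1394]
tool_rot: [3.142, 0.0, 1.806]
force: [-0.1, -0.3, -1.8]
grip_width: 0.0214
```

>>> {"fn": "move_arm", "kwargs": {"plan": [[-1,0,0,0,0,0],[-1,0,0,0,0,0],[0,0,0,0,0,0.045],[0,0,0,0,0,0.046],[0,0,0,0,0,0]]}}

```text
clock: 12.2
position: [0.6723, -0.018, 0.1393]
tool_rot: [-3.141, 0.0, 1.517]
force: [-0.2, 0.4, -1.1]
grip_width: 0.0212
```

```bash
python3 - <<'E'
from h import *
from workcell import bot, viewer
import cv2,pickle
np.set_printoptions(precision=4,suppress=True)
o=bot.observe();print(o['position'],o['tool_rot'],o['force'],o['clock'])
I={}
for n in("wrist","scene","side"):
    I[n]=viewer.camera_info(n)
    im=viewer.grab_frame(n)[:,:,::-1]; cv2.imwrite(f"pics/{n}12.png",im)
pickle.dump(I,open('I12.pkl','wb'))
def ray(i,px,z):
    d=np.array([(px[0]-i['K'][0,2])/i['K'][0,0],(px[1]-i['K'][1,2])/i['K'][1,1],1.]);C=-i['R'].T@i['t'];v=i['R'].T@d
    return C+v*(z-C[2])/v[2]
print('blue',ray(I['scene'],(150,250),.092),ray(I['side'],(328,135),.092),'spoon',ray(I['side'],(270,143),.0),ray(I['side'],(305,145),.0))
E
```

```text
[ 0.6723 -0.018   0.1393] [-3.1415  0.0004  1.517 ] [-0.2017  0.4215 -1.1439] 12.2
blue [ 0.4314 -0.3811  0.092 ] [ 0.428  -0.3719  0.092 ] spoon [ 0.6422 -0.4503  0.    ] [ 0.5114 -0.4576  0.    ]
```

View pics/wrist12.png

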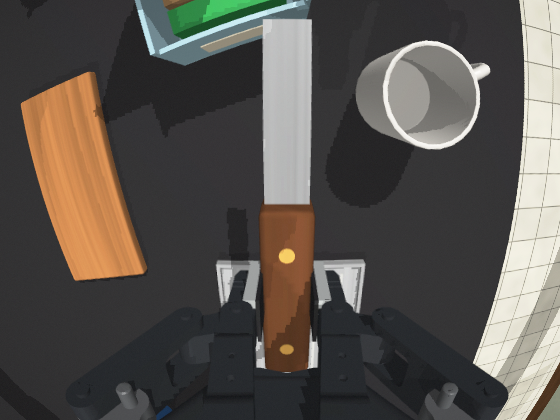

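View pics/side12.png

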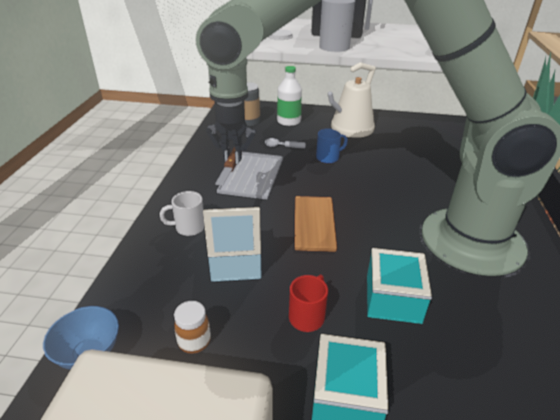

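```bash
python3 - <<'E'
from h import *
import pickle
np.set_printoptions(precision=4,suppress=True)
I=pickle.load(open('I12.pkl','rb'));I0=pickle.load(open('I0.pkl','rb'))
X=.08;Y=.125
S=lambda x,y:(140+x/4-.4,240+y/4-.4); D=lambda x,y:(200+x/5-.4,120+y/5-.4)
t=[('scene',(-X,Y,.01),S(525,57)),('scene',(X,Y,.01),S(652,215)),('scene',(X,-Y,.01),S(332,418)),('scene',(-X,-Y,.01),S(218,230)),
('side',(X,-Y,.01),D(192,158)),('side',(-X,-Y,.01),D(414,183)),('side',(-X,Y,.01),D(335,385)),('side',(X,Y,.01),D(85,350)),
('wrist',(-X,Y,.01),(216.5,261)),('wrist',(X,Y,.01),(365.5,260))]
print(fit(t[-2:],I,0,[.667,-.22,-.05])); q,_=fit(t,I,0,[.667,-.22,-.05]);print(q)
u=np.array([-np.sin(q[2]),np.cos(q[2])]);T=q[:2]-.0325*u
p=np.array([.6723,-.018]);yaw=1.517;a=np.array([np.cos(yaw),np.sin(yaw)]);b=np.array([a[1],-a[0]])
print(T,'tool x,y units',(T-p)@a/.025,(T-p)@b/.025)
E
```

```text
(array([ 0.668 , -0.2203, -0.0465]), array([[-0.5525,  0.0529],
       [ 0.562 ,  0.0536]]))
[ 0.6673 -0.2216 -0.0491]
[ 0.6657 -0.254 ] tool x,y units -9.442135644086482 0.24451874321503086
```

>>> {"fn": "move_arm", "kwargs": {"plan": [[-0.9,0.04,0,0,0,0],[-1,0.05,0,0,0,0],[-1,0.05,0,0,0,0],[-1,0.05,0,0,0,0],[-1,0.05,0,0,0,0]]}}

```text
clock: 12.85
position: [0.6721, -0.1409, 0.1394]
tool_rot: [-3.142, -0.0, 1.524]
force: [0.5, -0.4, -1.5]
grip_width: 0.0216
```

>>> {"fn": "move_arm", "kwargs": {"plan": [[-1,0,0,0,0,0],[-1,0,0,0,0,0],[-1,0,0.5,0,0,0],[-1,0,1,0,0,0],[-0.54,0,1,0,0,0]]}}

```text
clock: 13.35
position: [0.6661, -0.2561, 0.0765]
tool_rot: [3.141, 0.001, 1.522]
force: [-0.2, -0.2, -1.9]
grip_width: 0.0216
```

>>> {"fn": "move_arm", "kwargs": {"plan": [[0,0,1,0,0,0],[0,0,1,0,0,0],[0,0,0.5,0,0,0],[0,0,0,0,0,0],[0,0,0,0,0,0]]}}

```text
clock: 13.85
position: [0.667, -0.2533, 0.0153]
tool_rot: [3.141, 0.0, 1.522]
force: [2.1, 0.1, -0.3]
grip_width: 0.0219
```

```bash
python3 - <<'E'
from workcell import bot, viewer
import cv2
o=bot.observe();print(o['position'],o['tool_rot'],o['force'],o['clock'])
for n in("wrist","scene","side"):
    im=viewer.grab_frame(n)[:,:,::-1]; cv2.imwrite(f"pics/{n}13.png",im)
    if n=='side': cv2.imwrite("pics/b13c.png",cv2.resize(im[100:230,190:340],None,fx=4,fy=4,interpolation=cv2.INTER_CUBIC))
E
```

```text
[ 0.66697827 -0.25332919  0.01529146] [3.14072501e+00 2.28734958e-04 1.52154283e+00] [ 2.10537143  0.10394864 -0.26152339] 13.85
```

View pics/wrist13.png

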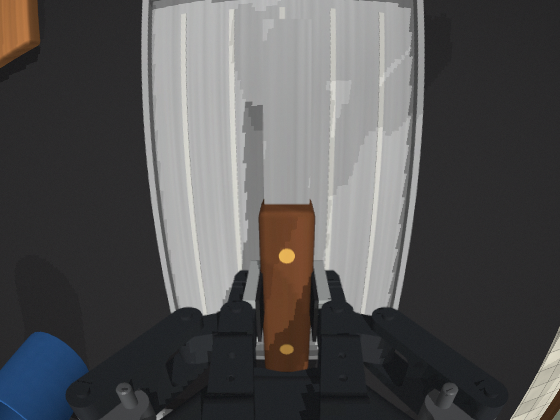

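View pics/b13c.png

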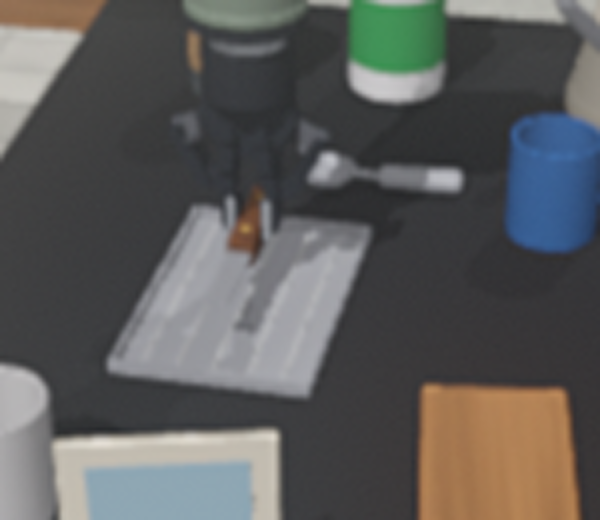

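>>> {"fn": "move_arm", "kwargs": {"plan": [[0,0,0.6,0,0,0],[0,0,0.4,0,0,0],[0,0,0.16,0,0,0],[0,0,0,0,0,0],[0,0,0,0,0,0]]}}

```text
clock: 14.5
position: [0.6665, -0.2532, -0.0147]
tool_rot: [-3.141, 0.0, 1.521]
force: [-0.1, -0.4, -1.1]
grip_width: 0.0217
```

>>> {"fn": "move_arm", "kwargs": {"plan": [[0,0,0.06,0,0,0],[0,0,0.06,0,0,0],[0,0,0,0,0,0]]}}

```text
clock: 14.8
position: [0.6664, -0.2531, -0.0177]
tool_rot: [-3.142, -0.0, 1.52]
force: [0.1, -0.6, -1.1]
grip_width: 0.0218
```

>>> {"fn": "move_arm", "kwargs": {"plan": [[0,0,0.04,0,0,0],[0,0,0,0,0,0]]}}

```text
clock: 15.0
position: [0.6666, -0.2532, -0.0186]
tool_rot: [3.141, 0.0, 1.52]
force: [0.4, 0.1, -0.7]
grip_width: 0.0215
```

>>> {"fn": "move_arm", "kwargs": {"plan": [[0,0,0.03,0,0,0],[0,0,0,0,0,0]]}}

```text
clock: 15.2
position: [0.6666, -0.2532, -0.0186]
tool_rot: [3.141, 0.0, 1.52]
force: [-4.0, 1.2, 10.4]
grip_width: 0.0216
```

>>> {"fn": "move_arm", "kwargs": {"plan": [[0,0,0,0,0,0],[0,0,0,0,0,0],[0,0,0,0,0,0],[0,0,0,0,0,0]], "claw": 0}}

```text
clock: 15.6
position: [0.6664, -0.2531, -0.0195]
tool_rot: [-3.141, -0.0, 1.521]
force: [0.9, 0.6, -1.1]
grip_width: 0.0426
```

```bash
python3 - <<'E'
from workcell import bot, viewer
import cv2
o=bot.observe();print(o['position'],o['force'],o['clock'],o['grip_width'])
im=viewer.grab_frame('wrist')[:,:,::-1]; cv2.imwrite(f"pics/w14.png",im)
E
```

```text
[ 0.66644818 -0.25312055 -0.01950414] [ 0.93853964  0.57440291 -1.05129601] 15.6 0.04259173795956689
```

View pics/w14.png

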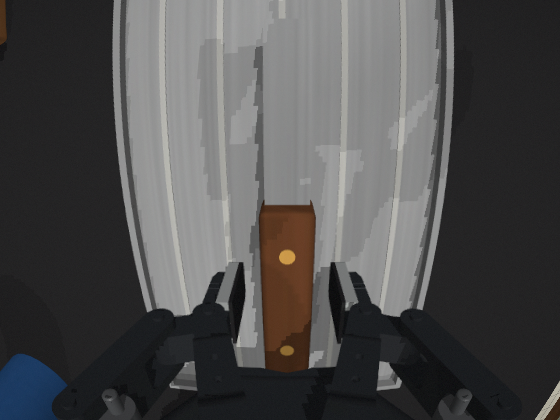

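Released; the handle stays put with gaps at both pads (columns ~240 and ~335). Lift away.

>>> {"fn": "move_arm", "kwargs": {"plan": [[0,0,-0.3,0,0,0],[0,0,-0.6,0,0,0],[0,0,-1,0,0,0],[0,0,-1,0,0,0],[0,0,-1,0,0,0]]}}

```text
clock: 16.15
position: [0.6667, -0.2533, 0.0806]
tool_rot: [3.14, 0.0, 1.52]
force: [0.5, -0.1, 0.4]
grip_width: 0.0426
```

>>> {"fn": "move_arm", "kwargs": {"plan": [[0,0,-1,0,0,0],[0,0,-1,0,0,0],[-0.8,0,-1,0,0,0],[-0.8,0,-0.5,0,0,0],[-0.5,0,0,0,0,0]]}}

```text
clock: 16.65
position: [0.6645, -0.3078, 0.1693]
tool_rot: [3.138, 0.002, 1.519]
force: [-0.6, 0.5, 0.4]
grip_width: 0.0425
```

>>> {"fn": "move_arm", "kwargs": {"plan": [[0,0,0,0,0,0],[0,0,0,0,0,0],[0,0,0,0,0,0]]}}

```text
clock: 16.95
position: [0.6639, -0.3041, 0.1648]
tool_rot: [-3.141, -0.001, 1.522]
force: [-0.4, -0.8, -0.4]
grip_width: 0.0427
```

```bash
python3 - <<'E'
from workcell import bot, viewer
import cv2
o=bot.observe();print(o['position'],o['force'],o['clock'],abs(o['qd']).max())
for n in("wrist","scene","side"):
    im=viewer.grab_frame(n)[:,:,::-1]; cv2.imwrite(f"pics/{n}15.png",im)
    if n=='scene': cv2.imwrite("pics/s15c.png",cv2.resize(im[140:350,180:420],None,fx=3,fy=2.8,interpolation=cv2.INTER_CUBIC))
E
```

```text
[ 0.66385629 -0.30407387  0.16478088] [-0.41842864 -0.78896095 -0.37784459] 16.95 0.004106623343644515
```

View pics/wrist15.png

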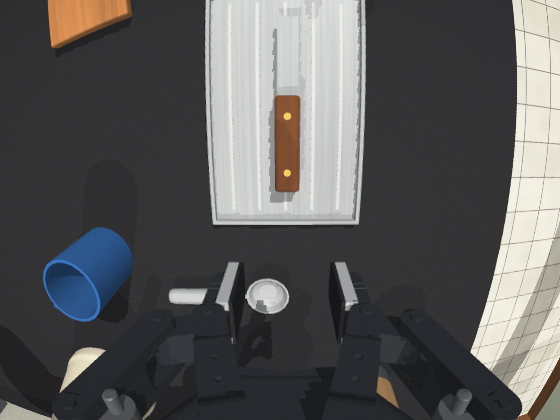

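View pics/side15.png

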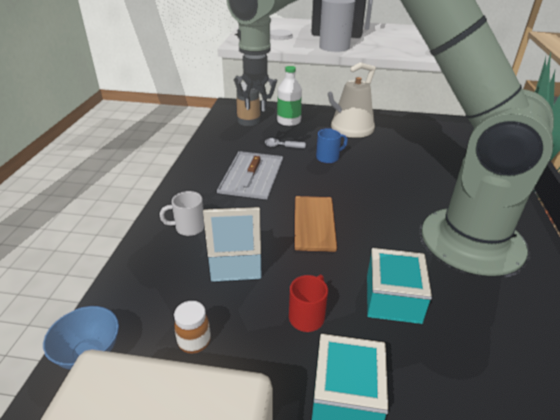

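View pics/s15c.png

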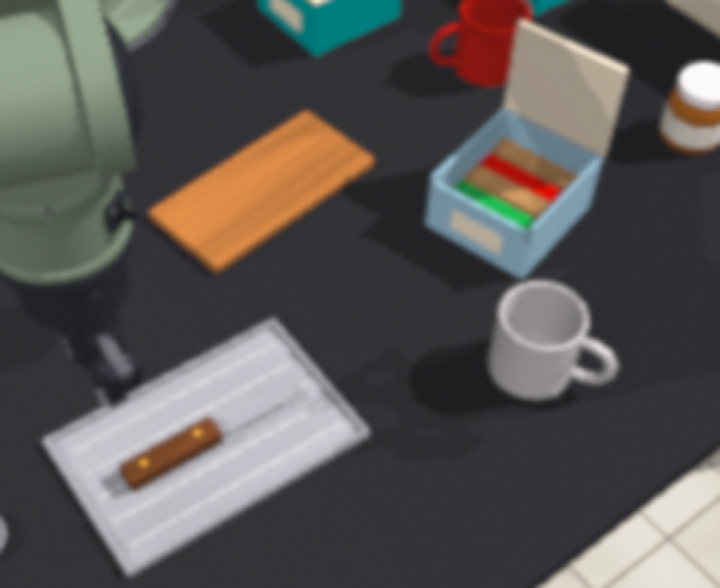

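```bash
python3 - <<'E'
from workcell import workorder
print(workorder.job_done())
E
```

```text
the job is handed in; nothing more can be done
None
```

The lid is open and the knife lies flat in the steel drip tray. I handed the job in at about 17 s on the robot clock, well under the 53 s limit. `job_done()` reported no verdict.

- **Grasp:** The first grip closed on nothing. The pictures put the fingertips about 29 mm short of the reported TCP, so they were above the handle. I reopened, went 27 mm lower and gripped the handle. The first try did not move the knife.
- **Lid:** I slid the blade about 39 mm into the slot with no contact force and lifted the lid along its hinge arc. The side camera's corners put it at about 1.53 rad. A scene-camera estimate of 1.65 rad disagreed, because it used a corner hidden behind the arm. I did not measure the angle again after backing out, but the last pictures still show the lid upright.
- **Gripper clearance:** The gripper stayed clear of the caddy and lid in every picture.
- **Placing:** I lowered the knife until it touched the tray (about 10 N), opened the fingers and backed off.
- **Last checks:** The knife is lying flat inside the rim, and the arm is still and touching nothing. The mugs, jar and spoon look unmoved, judged by eye from the pictures.

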